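# Sort the kitchen odds and ends into their trays

## Robot

A 6-joint arm with a two-finger parallel gripper is mounted at the origin on a cart in front of the work surface, level with it; the furniture and walls round the work are solid. World frame = base frame: x ahead of the robot, y to its left, z up, the work surface at z = 0. Lengths are in m, angles in rad, forces in N, time in s.
With the tool pointing down it reaches from about 0.375 to 0.925 m from the base axis. Payload 5.7 kg.
Tool frame: the origin (TCP) lies midway between the tips of the shut fingers; the grasp point (between the pads) lies 19 mm behind it; z points along the fingers, x is the direction in which the jaws open and shut, and the axes are right-handed (so a half turn about z gives the same grasp; the last joint's range is limited). The gripper opens to 88 mm and grips with 3 to 60 N. Pads are 20 mm wide; open, the fingers measure 115 mm over their backs; the gripper's body (75 mm by 178 mm) begins 61 mm behind the grasp point.
Start: joints at [1.228, 0.359, 1.51, -0, 1.272, -0.115], TCP at [0.135, 0.584, 0.19] pointing down, gripper open.
Joint ranges: [-2.97, 2.97], [-1.01, 2.36], [0.21, 2.38], [-0.96, 4.11], [0.2, 2.71], [-2.98, 2.98]. Speed limits (rad/s): [2.39, 2.39, 3.14, 3.14, 3.14, 3.14].

## Interface

Orientations are given as a unit quaternion [x, y, z, w].
In Python, from bench import move_ptp, servo_line, goto_joints, move_gripper, sleep, inverse_kinematics, capture, PlanningError, close_job, spot_in, silhouettes, current_clock, current_joint_pos, current_qvel, current_joint_torque, current_position, current_orientation, current_force, current_torque, current_finger_gap gives the robot as it stands. Calls block until the motion is done:
- move_ptp(position, orientation): joint-space move of the TCP to a pose.
- servo_line(position, orientation=None, rate=0.15, contact_N=None): straight line of the TCP; orientation=None keeps the orientation; rate is the mean speed in m/s. With contact_N (N) it stops when the force on the tool has changed by that much, and returns True; else False.
- goto_joints(angles): joint-space move.
- move_gripper(opening): finger opening in m; the grip force is fixed at half the most; returns when the fingers have stopped.
- sleep(seconds).
- inverse_kinematics(position, orientation): joint angles nearest the present ones, or None.
- capture(name): name is "scene" or "side" or "wrist"; returns a dict with "image" (400x640x3 uint8, blue, green, red), "range_z" (400x640 float32, m along the optical axis (not along the pixel's ray), 0 where there is no reading), "intrinsics" (3x3 intrinsics, pixels), "k1" (the pictures are not rectified: a ray, as slopes to the right and down, at radius r is drawn at 1 + k1 r^2 times it, then the intrinsics apply), "R" (3x3) and "t" (3): a world point X has camera coordinates R X + t. Camera axes: x right, y down, z forward; pixel columns grow to the right and rows downward; lengths in m; the calibration is good to about 2 mm. A picture is of the moment at which its call begins.
A pose or a line that the arm cannot do raises PlanningError and nothing moves.
- close_job(): hands the job in, once; it reports no verdict.
Trained networks look in the newest picture that a camera, given by its name, has taken for a name from the list of things; names that differ only in an ending like _2 or _b are one class to them, and where a whole thing is asked for, a point or a joint stands for the part that bears it (a point fixed in the world has none). Each returns a list of dicts, best first, with "conf" (0 to 1); they miss things now and then, are a little off and sometimes report something else, mostly with a low value. They report only what shows in the picture. A call takes as long as a camera call. They do not tell look-alikes from the thing itself.
- spot_in(camera, query): "xy" ([column, row] in pixels, amid what is visible of it).
- silhouettes(camera, query): "region" (400x640 bool, what is visible of it) and "xy" ([column, row] in pixels, amid what is visible of it).
Readings, each from a call of its own:
- current_clock(): time.
- current_joint_pos(): joint angles.
- current_qvel(): joint speeds.
- current_joint_torque(): joint torques, N m.
- current_position(): TCP position.
- current_orientation(): TCP orientation.
- current_force(): force on the tool from outside, world axes, zero at the start.
- current_torque(): the same for the moment, N m.
- current_finger_gap(): finger opening in m.
Only numpy, scipy, OpenCV 4.12 (cv2) and the standard library are available. Lean on these libraries where they do the work, as an engineer would, in place of code of your own. Each camera call takes 0.05 s, during which the arm holds its last target. There are 200 camera calls.

## Task

Please sort the things left about on the worktop into the trays where they belong: lay the lemon and the garlic side by side on the floor of the wooden crate, stand the red-capped spice jar upright in the black metal tray, and stand the red kitchen timer upright in the blue plastic tray. Leave the green and white mug and the short food tin where they are.

Things in the scene. Friction and masses are not known exactly. Their poses are not given: they have to be found in the camera images.
- lemon_centre (a point): yellow lemon, 78 long x 55 x 56 mm high as it lies; this point is its centre, about 28 mm above what it lies on; its x axis is its long axis (level), so grip it across its y axis (55 mm)
- garlic_centre (a point): whole pinkish-white garlic bulb standing stalk up, 60 x 57 x 58 mm high; widest about 20 mm above its foot, its top narrows to a stalk; this point is its centre, 29 mm above its foot; z is up, it can be gripped across its y axis (57 mm)
- spice_jar_centre (a point): round spice jar with a red cap and a paper label, standing, 106 mm high, 42 mm across the body, 45 mm across the cap (the top 21 mm); this point is its centre, 53 mm above its foot; z is up along the jar
- timer_centre (a point): red and white wind-up kitchen timer, standing, 64 mm across, 58 mm high; on top of the round part (46 mm high) stands a rigid red grip bar, 52 mm long, 8 mm thick and 12 mm high, up to the top, which can be pinched by the fingertips; the parts do not turn; this point is the timer's centre, 29 mm above its foot; x runs along the bar, y across it, z up
- produce_crate: open slatted crate of light wood, fixed, outside 200 x 120 mm and 45 mm high, inside 188 x 108 mm, walls 6 mm, floor 6 mm thick; a small post (12 x 4 mm) in each inner corner; origin at the centre of its underside on the worktop, x along its long side, y along its short side, z up
- spice_tray: open black metal tray with a small brass handle at each short end, fixed, outside 120 x 92 mm (140 mm over the handles) and 40 mm high, inside 112 x 84 mm, walls and floor 4 mm; origin at the centre of its underside, x along its long side, y along its short side, z up
- gadget_tray: open low blue plastic tray, fixed, outside 130 x 100 mm and 30 mm high, inside 122 x 92 mm, walls and floor 4 mm; origin at the centre of its underside, x along its long side, y along its short side, z up
- green_mug: mug, white above and green below, with a handle, 78 x 116 x 101 mm high, standing loose on the worktop behind the trays; stays where it is; origin at the centre of its underside. Above the back of the worktop hangs a dark wall shelf that a high wrist or forearm can hit: underside 0.60 m above the worktop, front edge at x = 0.59 m, from y = -0.20 to 0.47 m
- tomato_tin: short metal food tin, its paper label picturing red tomatoes on one side (the label may face away), 75 mm across, 58 mm high, standing loose on the worktop behind the trays; stays where it is; origin at the centre of its underside
Things that resemble listed ones, but are neither listed nor needed, are in the scene too. There is more than one size of the part that bears spice_jar_centre; the job needs the middle-sized.

How it is judged:
By the outcome, as a careful person would: the job done as asked, in the order asked, and still so for the second after the job is handed in, with the robot touching nothing.
It also fails if it takes over 99 s, if anything falls off the work surface, if the arm or the gripper's body presses on something with over 40 N, if the wrist force passes 120 N, or if a joint passes its speed limit or range.

## Working session

There is one attempt and no reset: what is moved stays moved. The work goes in short steps, each a Python script; the robot and the scene stay as the last script left them, time stands still between calls to the robot, and variables do not carry over. Pictures are saved under pics/ and viewed, about 12 in all and at most 16, crops included, and the job is handed in when it is done.

```bash
mkdir -p pics; ls; cat > h.py <<'E'
import numpy as np, cv2
from bench import *
N=["lemon_centre","garlic_centre","spice_jar_centre","timer_centre","produce_crate","spice_tray","gadget_tray","green_mug","tomato_tin"]
def world(c,u,v,z):
    """pixels u,v with depth z -> world points"""
    K=c["intrinsics"]; u,v,z=map(np.atleast_1d,(u,v,z))
    d=np.stack([(u-K[0,2])/K[0,0],(v-K[1,2])/K[1,1]],1); s=d.copy()
    for _ in range(8): s=d/(1+c["k1"]*(s**2).sum(1,keepdims=True))
    P=np.c_[s*z[:,None],z]
    return (P-c["t"])@c["R"]
def cloud(c,m):
    v,u=np.nonzero(m&(c["range_z"]>0)); return world(c,u,v,c["range_z"][v,u])
E
python3 - <<'E'
from h import *
np.set_printoptions(precision=3,suppress=True)
for cam in("scene","side"):
    c=capture(cam); cv2.imwrite(f"pics/{cam}0.png",c["image"])
    print(cam,"cam at",-c["R"].T@c["t"], "valid",(c["range_z"]>0).mean())
    for n in N:
        for s in silhouettes(cam,n):
            P=cloud(c,s["region"])
            if len(P)>20: print(n,round(s["conf"],2),np.array(s["xy"]).round(),len(P),"med",np.median(P,0),"lo",np.percentile(P,2,0),"hi",np.percentile(P,98,0))
print(current_clock())
E
```

```text
pics
scene cam at [-0.414 -1.13   0.722] valid 0.99586328125
lemon_centre 0.73 [251. 190.] 157 med [0.378 0.296 0.036] lo [0.355 0.283 0.007] hi [0.412 0.325 0.053]
garlic_centre 0.7 [259. 180.] 104 med [0.473 0.39  0.028] lo [0.455 0.376 0.005] hi [0.499 0.41  0.047]
garlic_centre 0.41 [251. 190.] 132 med [0.379 0.295 0.037] lo [0.356 0.283 0.014] hi [0.408 0.316 0.053]
spice_jar_centre 0.84 [431. 228.] 932 med [ 0.57  -0.443  0.087] lo [ 0.559 -0.46   0.008] hi [ 0.607 -0.409  0.15 ]
spice_jar_centre 0.8 [390. 261.] 267 med [ 0.381 -0.438  0.047] lo [ 0.374 -0.446  0.004] hi [ 0.399 -0.42   0.077]
spice_jar_centre 0.56 [361. 238.] 534 med [ 0.386 -0.326  0.061] lo [ 0.375 -0.337  0.002] hi [ 0.516 -0.208  0.108]
timer_centre 0.92 [406. 254.] 405 med [ 0.467 -0.429  0.038] lo [ 0.45  -0.449  0.004] hi [ 0.509 -0.39   0.058]
produce_crate 0.6 [345. 223.] 1440 med [ 0.481 -0.129  0.018] lo [ 0.385 -0.209  0.   ] hi [ 0.586 -0.08   0.045]
spice_tray 0.57 [294. 200.] 618 med [0.472 0.138 0.02 ] lo [0.41  0.088 0.   ] hi [0.533 0.187 0.038]
gadget_tray 0.86 [319. 211.] 577 med [0.478 0.0
[... 1056 characters left out ...]
.312  0.003] hi [ 0.415 -0.284  0.106]
timer_centre 0.57 [339. 151.] 219 med [ 0.479 -0.395  0.033] lo [ 0.453 -0.421  0.004] hi [ 0.509 -0.381  0.056]
produce_crate 0.87 [330. 187.] 1598 med [ 0.488 -0.17   0.02 ] lo [ 0.385 -0.284 -0.001] hi [ 0.58  -0.078  0.045]
spice_tray 0.79 [320. 232.] 1363 med [0.474 0.13  0.017] lo [ 0.411  0.096 -0.   ] hi [0.536 0.192 0.04 ]
gadget_tray 0.6 [327. 210.] 944 med [ 0.472 -0.021  0.012] lo [ 0.407 -0.058  0.001] hi [0.535 0.053 0.03 ]
green_mug 0.94 [250. 243.] 1525 med [0.624 0.277 0.066] lo [ 0.568  0.157 -0.001] hi [0.67  0.294 0.1  ]
tomato_tin 0.63 [302. 166.] 386 med [ 0.611 -0.265  0.043] lo [ 0.577 -0.324  0.003] hi [ 0.647 -0.249  0.058]
1.0
```

```bash
python3 - <<'E'
import cv2,numpy as np
a=cv2.imread("pics/scene0.png");b=cv2.imread("pics/side0.png")
cv2.imwrite("pics/a.png",cv2.resize(a[150:290,220:460],(800,467),interpolation=3));cv2.imwrite("pics/b.png",cv2.resize(b[100:330,200:420],(570,596),interpolation=3))
E
```

```text
(no output)
```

View pics/a.png

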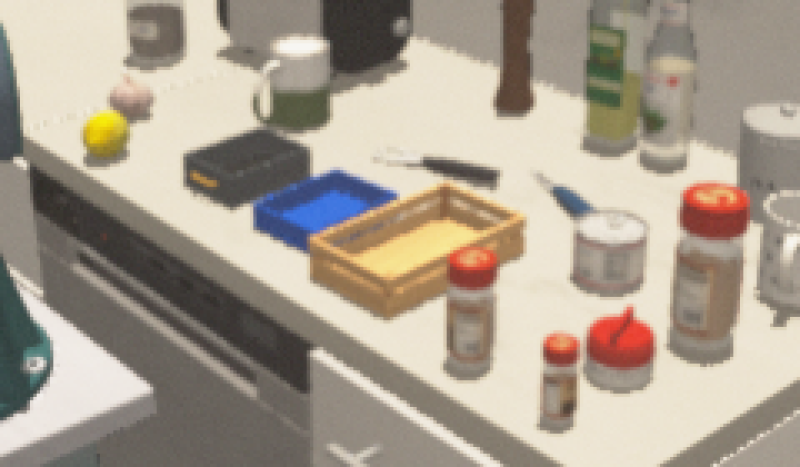

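View pics/b.png

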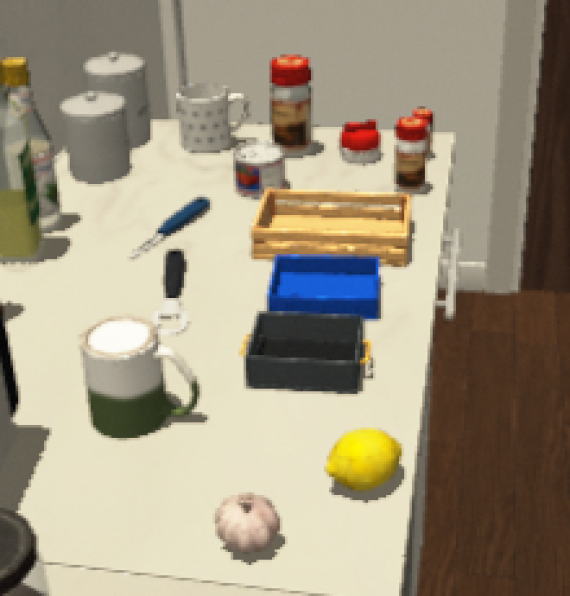

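Lemon and garlic are at the far left (scene px 251,190 and 259,180). The mid-size jar is at (361,238), the timer at (406,254), and the small and large jars are decoys. Next I'll refine with wrist views.

```bash
cat >> h.py <<'E'
from scipy.spatial.transform import Rotation as Rot
def down(a):
    """tool pointing down, jaw axis at world angle a; of the two half turns the one with last joint nearest mid range"""
    x=np.array([np.cos(a),np.sin(a),0]); z=np.array([0,0,-1.])
    return Rot.from_matrix(np.c_[x,np.cross(z,x),z]).as_quat()
def pick_yaw(p,a):
    best=None
    for k in(0,np.pi):
        q=inverse_kinematics(p,down(a+k))
        if q is not None and (best is None or abs(q[5])<best[0]): best=(abs(q[5]),down(a+k))
    return best[1]
E
python3 - <<'E'
from h import *
import pickle
np.set_printoptions(precision=3,suppress=True)
D=[]
for i,(p) in enumerate([(.43,.30,.33),(.46,0,.33),(.43,-.33,.33)]):
    move_ptp(p,pick_yaw(p,np.pi/2)); c=capture("wrist"); 
    print(current_clock(),current_joint_pos(),"cam",-c["R"].T@c["t"],"fwd",c["R"][2]);cv2.imwrite(f"pics/w{i}.png",c["image"])
    S={}
    for n in N[:7]:
        S[n]=silhouettes("wrist",n)
        for s in S[n]:
            P=cloud(c,s["region"])
            if len(P)>20: print(n,round(s["conf"],2),np.array(s["xy"]).round(),len(P),"med",np.median(P,0),"lo",np.percentile(P,2,0),"hi",np.percentile(P,98,0))
    D.append((c,S))
pickle.dump(D,open("w.pkl","wb"))
cv2.imwrite("pics/w.png",np.vstack([np.hstack([cv2.resize(d[0]["image"],(400,250)) for d in D[:2]]),np.hstack([cv2.resize(D[2][0]["image"],(400,250)),np.zeros((250,400,3),np.uint8)])]))
E
```

```text
2.6417 [ 0.479  0.149  1.457  0.     1.536 -1.093] cam [0.361 0.301 0.524] fwd [ 0.253 -0.    -0.967]
lemon_centre 0.55 [337. 142.] 1068 med [0.387 0.318 0.048] lo [0.359 0.294 0.033] hi [0.417 0.345 0.056]
lemon_centre 0.25 [390. 192.] 711 med [0.476 0.405 0.038] lo [0.455 0.384 0.023] hi [0.502 0.43  0.054]
garlic_centre 0.69 [389. 192.] 748 med [0.476 0.405 0.038] lo [0.454 0.383 0.02 ] hi [0.503 0.43  0.054]
produce_crate 0.55 [ 79. 190.] 9330 med [ 0.481 -0.157  0.011] lo [ 0.389 -0.202  0.003] hi [ 0.58  -0.08   0.046]
spice_tray 0.97 [237. 187.] 4185 med [0.474 0.137 0.006] lo [0.412 0.097 0.002] hi [0.532 0.19  0.041]
spice_tray 0.53 [157. 183.] 4583 med [ 0.474 -0.009  0.005] lo [ 0.411 -0.054  0.003] hi [0.537 0.051 0.031]
spice_tray 0.18 [301. 266.] 1160 med [0.605 0.258 0.066] lo [0.566 0.224 0.009] hi [0.628 0.291 0.101]
gadget_tray 0.84 [158. 185.] 4602 med [ 0.475 -0.009  0.005] lo [ 0.411 -0.054  0.002] hi [0.538 0.051 0.031]
gadget_tray 0.59 [389. 191.] 739 med [0.476 0.406 0.038] lo [0.453 0.384 0.014] hi [0.503 0.43  0.054]
5.1917 [-0.15   0.044  1.575  0.     1.52
[... 1475 characters left out ...]
4] hi [ 0.619 -0.396  0.149]
spice_jar_centre 0.6 [384. 188.] 486 med [ 0.394 -0.424  0.075] lo [ 0.376 -0.441  0.001] hi [ 0.405 -0.413  0.077]
spice_jar_centre 0.56 [315. 186.] 928 med [ 0.404 -0.312  0.106] lo [ 0.379 -0.332  0.009] hi [ 0.42  -0.292  0.108]
timer_centre 0.58 [380. 134.] 1166 med [ 0.485 -0.413  0.045] lo [ 0.457 -0.442  0.022] hi [ 0.512 -0.388  0.059]
produce_crate 0.91 [214. 125.] 9887 med [ 0.492 -0.136  0.007] lo [ 0.39  -0.205  0.004] hi [ 0.581 -0.086  0.046]
spice_tray 0.74 [ 51. 136.] 5224 med [0.476 0.154 0.014] lo [0.415 0.093 0.002] hi [0.534 0.187 0.04 ]
gadget_tray 0.93 [137. 135.] 5170 med [0.477 0.004 0.005] lo [ 0.412 -0.056  0.002] hi [0.538 0.048 0.03 ]
```

View pics/w.png

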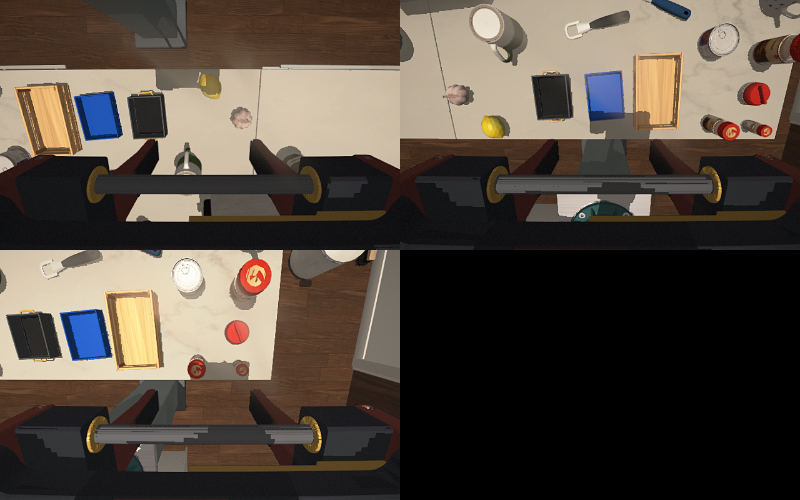

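The wrist views show all four objects and the three trays clearly. I'll fit poses from the merged clouds.

```bash
python3 - <<'E'
from h import *
import pickle
np.set_printoptions(precision=4,suppress=True)
D=pickle.load(open("w.pkl","rb"))
box=dict(lemon_centre=(.39,.315),garlic_centre=(.478,.405),spice_jar_centre=(.4,-.31),timer_centre=(.485,-.413),produce_crate=(.485,-.143),spice_tray=(.474,.14),gadget_tray=(.475,-.003))
for n,(x,y) in box.items():
    r=.06 if "centre" in n else .125; ry=r if "centre" in n else .072
    for i,(c,S) in enumerate(D):
        P=cloud(c,np.ones((400,640),bool)); P=P[(abs(P[:,0]-x)<r)&(abs(P[:,1]-y)<ry)&(P[:,2]<.115)]
        if len(P)<200: continue
        if n=="lemon_centre": Q=P[(P[:,2]>.02)]
        elif n=="garlic_centre": Q=P[P[:,2]>.015]
        elif n=="spice_jar_centre": Q=P[P[:,2]>.1]
        elif n=="timer_centre": Q=P[P[:,2]>.051]
        else: Q=P[(P[:,2]>{"p":.036,"s":.033,"g":.022}[n[0]])]
        if len(Q)<15: continue
        (cx,cy),(w,h),a=cv2.minAreaRect((Q[:,:2]*1000).astype(np.float32))
        if h>w: a+=90;w,h=h,w
        a=(a+90)%180-90
        print(n,i,len(Q),"c %.1f %.1f  %.0fx%.0f long-axis yaw %.1f"%(cx,cy,w,h,a),"zmax %.3f"%np.percentile(Q[:,2],98),"mean",Q[:,:2].mean(0))
E
```

```text
lemon_centre 0 1125 c 388.5 319.0  66x57 long-axis yaw -0.1 zmax 0.056 mean [0.3869 0.3179]
lemon_centre 1 1075 c 388.9 315.3  60x57 long-axis yaw -7.5 zmax 0.056 mean [0.3925 0.3087]
garlic_centre 0 754 c 479.6 408.3  57x52 long-axis yaw -17.8 zmax 0.054 mean [0.4762 0.4057]
garlic_centre 1 993 c 479.7 403.8  57x51 long-axis yaw 6.1 zmax 0.053 mean [0.4814 0.3992]
spice_jar_centre 1 637 c 398.6 -309.5  43x42 long-axis yaw 68.0 zmax 0.108 mean [ 0.3991 -0.3079]
spice_jar_centre 2 665 c 397.5 -311.6  43x43 long-axis yaw 22.9 zmax 0.108 mean [ 0.3984 -0.3116]
timer_centre 1 215 c 483.8 -416.8  51x10 long-axis yaw 21.6 zmax 0.060 mean [ 0.4837 -0.415 ]
timer_centre 2 148 c 483.4 -415.7  50x7 long-axis yaw 22.6 zmax 0.060 mean [ 0.4842 -0.4149]
produce_crate 0 2119 c 484.6 -142.1  200x124 long-axis yaw 2.2 zmax 0.047 mean [ 0.4799 -0.1425]
produce_crate 1 1803 c 484.9 -142.7  201x121 long-axis yaw 2.2 zmax 0.047 mean [ 0.4912 -0.1465]
produce_crate 2 1979 c 485.1 -143.4  202x121 long-axis yaw 2.3 zmax 0.047 mean [ 0.4916 -0.1409]
spice_tray 0 729 c 473.4 142.8  120x93 long-axis yaw 2.6 zmax 0.042 mean [0.473  0.1407]
spice_tray 1 730 c 472.6 141.6  121x93 long-axis yaw 3.0 zmax 0.042 mean [0.4732 0.1428]
spice_tray 2 1023 c 473.5 141.2  121x95 long-axis yaw 2.7 zmax 0.041 mean [0.4755 0.1412]
gadget_tray 0 926 c 474.8 -1.9  131x103 long-axis yaw 5.0 zmax 0.032 mean [ 0.4744 -0.0032]
gadget_tray 1 718 c 474.4 -3.0  131x104 long-axis yaw 4.3 zmax 0.032 mean [ 0.474 -0.004]
gadget_tray 2 1025 c 474.2 -4.1  130x104 long-axis yaw 4.7 zmax 0.031 mean [ 0.4776 -0.0019]
```

```bash
python3 - <<'E'
from h import *
np.set_printoptions(precision=4,suppress=True)
p=(.45,.345,.25); move_ptp(p,pick_yaw(p,np.pi/2)); c=capture("wrist"); print(current_clock(),-c["R"].T@c["t"])
im=c["image"]; O=[]
for n,zc in(("lemon_centre",.028),("garlic_centre",.02)):
    for s in silhouettes("wrist",n)[:2]:
        v,u=np.nonzero(s["region"]); C=-c["R"].T@c["t"]
        W=world(c,u,v,np.ones(len(u))); W=C+(W-C)*((zc-C[2])/(W[:,2]-C[2]))[:,None]
        (cx,cy),(w,h),a=cv2.minAreaRect((W[:,:2]*1000).astype(np.float32)); ev,V=np.linalg.eigh(np.cov(W[:,:2].T))
        print(n,s["conf"],s["xy"],"rect",cx,cy,w,h,a,"pca",np.degrees(np.arctan2(*V[::-1,1])),2*np.sqrt(ev)*2,W.mean(0))
        x,y=map(int,s["xy"]); O.append(cv2.resize(im[max(0,y-45):y+45,x-45:x+45],(395,395),interpolation=3))
cv2.imwrite("pics/lg.png",np.hstack([O[0],O[-1]]))
E
```

```text
9.6667 [0.382  0.3448 0.4449]
lemon_centre 0.69 [304.8, 127.0] rect 388.6199035644531 317.9253234863281 58.48639678955078 66.6783218383789 89.90194702148438 pca -148.94508702439072 [0.0547 0.0736] [0.388 0.318 0.028]
garlic_centre 0.57 [370.9, 190.7] rect 480.7403564453125 410.3130187988281 55.846595764160156 56.78327560424805 78.88850402832031 pca 121.58681361755414 [0.0563 0.0574] [0.4805 0.4097 0.02  ]
```

View pics/lg.png

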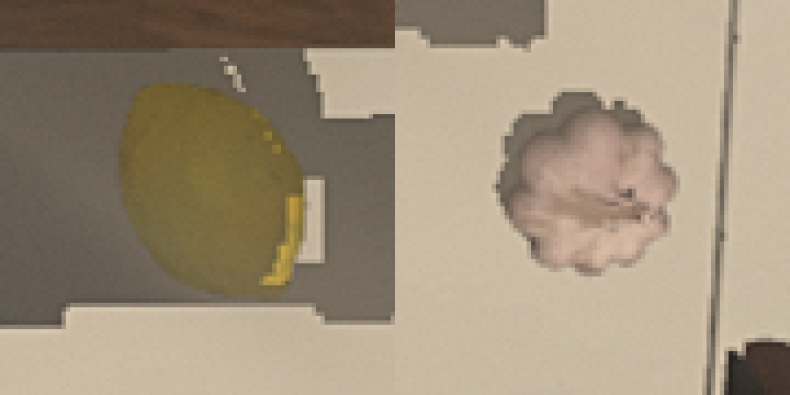

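Lemon's long axis runs upper-left to lower-right in the crop (image down = +x, right = +y), so yaw is about 32°. The garlic stands upright at (0.480, 0.409). I'll start with the lemon.

```bash
cat >> h.py <<'E'
d=np.pi/180
def line(p,rate=.15,c=None): return servo_line(list(p),rate=rate,contact_N=c)
def pick(xy,z,a,opening=.088,up=.2):
    h=(*xy,up); q=pick_yaw(h,a); move_gripper(opening); move_ptp(h,q)
    line((*xy,z+.02),.2); line((*xy,z),.06); move_gripper(0); g=current_finger_gap()
    line((*xy,z+.03),.08); line(h,.25)
    print("grip gap",round(g,4),"after lift",round(current_finger_gap(),4),"F",np.round(current_force(),1),"t",current_clock())
def place(xy,z,a,opening,up=.2):
    """z: TCP height at which the thing should just touch"""
    h=(*xy,up); move_ptp(h,pick_yaw(h,a)); line((*xy,z+.015),.2); r=line((*xy,z-.002),.04,4)
    print("contact",r,"at",np.round(current_position(),4)-np.array([*xy,z]),"F",np.round(current_force(),1))
    move_gripper(opening); line((*xy,z+.03),.08); line(h,.3); print("t",current_clock())
def inbox(c,yaw,x,y):
    return (c[0]+x*np.cos(yaw)-y*np.sin(yaw), c[1]+x*np.sin(yaw)+y*np.cos(yaw))
CR=((.4849,-.1427),2.2*d); SP=((.4732,.1418),2.8*d); GA=((.4745,-.003),4.7*d)
E
python3 - <<'E'
from h import *
pick((.388,.318),.009,122*d)
c=capture("wrist");cv2.imwrite("pics/l1.png",c["image"])
E
```

```text
grip gap 0.0429 after lift 0.0005 F [-0.6 -0.   0.7] t 15.9
```

View pics/l1.png

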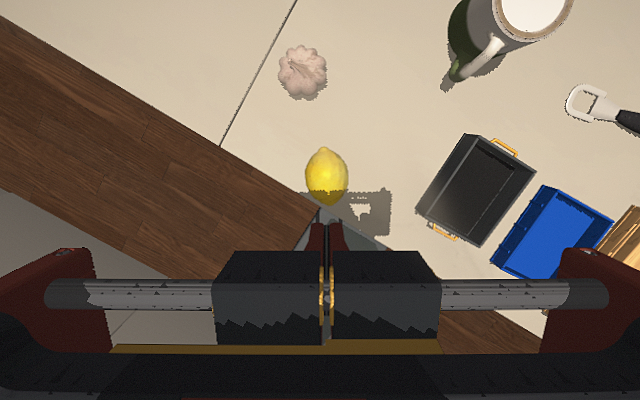

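The grip slipped off: the lemon is still on the worktop at px (327,175), with its long axis roughly vertical in this picture. I'll re-measure it.

```bash
cat >> h.py <<'E'
def outline(c,m,zc):
    """silhouette projected on plane z=zc: mean, rect, pca yaw (deg), pca lengths"""
    v,u=np.nonzero(m); C=-c["R"].T@c["t"]; W=world(c,u,v,np.ones(len(u))); W=C+(W-C)*((zc-C[2])/(W[:,2]-C[2]))[:,None]
    ev,V=np.linalg.eigh(np.cov(W[:,:2].T)); r=cv2.minAreaRect((W[:,:2]*1000).astype(np.float32))
    return W.mean(0)[:2].round(4),np.degrees(np.arctan2(V[1,1],V[0,1])).round(1)%180,(4000*np.sqrt(ev)).round(1),np.round(np.r_[r[0],r[1],r[2]],1)
E
python3 - <<'E'
from h import *
def look():
    for cam in("wrist","scene","side"):
        c=capture(cam)
        for s in silhouettes(cam,"lemon_centre"):
            P=cloud(c,s["region"])
            if len(P)<30 or abs(np.median(P,0)[1]-.32)>.1 or abs(np.median(P,0)[0]-.4)>.08: continue
            print(cam,round(s["conf"],2),s["xy"],outline(c,s["region"],.028),"lo",np.percentile(P,1,0).round(4),"hi",np.percentile(P,99,0).round(4))
look()
p=(.45,.345,.27); move_ptp(p,pick_yaw(p,np.pi/2)); look(); print(current_clock())
c=capture("wrist"); x,y=map(int,silhouettes("wrist","lemon_centre")[0]["xy"]); cv2.imwrite("pics/l2.png",cv2.resize(c["image"][max(0,y-50):y+50,x-50:x+50],(400,400),interpolation=3))
E
```

```text
wrist 0.96 [326.9, 176.8] (array([0.388 , 0.3166]), np.float64(40.0), array([53.6, 72.2]), array([387.3, 316.6,  60.5,  63.2,  90. ])) lo [0.36   0.2903 0.0312] hi [0.4181 0.3452 0.0561]
scene 0.5 [250.5, 187.7] (array([0.384, 0.311]), np.float64(58.8), array([ 51.1, 126.3]), array([385.2, 312.1, 117.9,  48.6,  59.7])) lo [0.3558 0.2802 0.0131] hi [0.401  0.3179 0.0538]
side 0.58 [339.5, 275.1] (array([0.3878, 0.3193]), np.float64(84.6), array([64.4, 85.7]), array([388.1, 319.7,  62.1,  80.6,   5.4])) lo [0.3576 0.3066 0.0132] hi [0.4166 0.3485 0.0556]
wrist 0.73 [306.2, 125.8] (array([0.3876, 0.3175]), np.float64(38.099999999999994), array([55. , 73.1]), array([388.3, 317.5,  62.5,  61.4,  83.1])) lo [0.3578 0.2904 0.0281] hi [0.418  0.3462 0.0561]
wrist 0.26 [370.0, 188.1] (array([0.479 , 0.4092]), np.float64(164.6), array([56.9, 57.8]), array([479.2, 409.5,  55.7,  57.2,  76.1])) lo [ 0.452   0.3824 -0.0005] hi [0.5132 0.4397 0.0561]
scene 0.45 [250.9, 188.5] (array([0.3873, 0.311 ]), np.float64(60.4), array([ 56.9, 146.5]), array([387.4, 311.6, 138.8,  52.9,  59.7])) lo [0.3556 0.2791 0.0056] hi [0.4098 0.3218 0.0555]
side 0.56 [337.6, 275.4] (array([0.3863, 0.3184]), np.float64(81.4), array([63. , 83.5]), array([385.8, 317.9,  63.1,  76.2,   8.2])) lo [0.3568 0.3075 0.0177] hi [0.4141 0.3475 0.0556]
18.7667
```

View pics/l2.png

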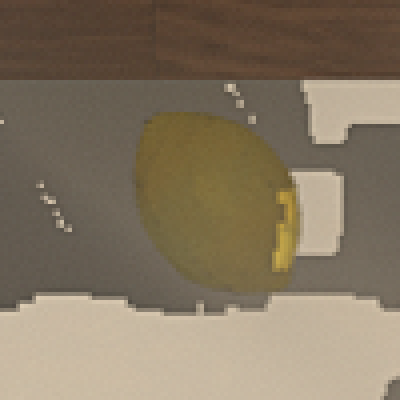

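```bash
python3 - <<'E'
from h import *
xy=(.3875,.3175); a=129*d; h=(*xy,.15); move_ptp(h,pick_yaw(h,a)); print(move_gripper(.088),current_finger_gap())
line((*xy,.03),.2); line((*xy,.009),.06); print(current_position(),current_force(),current_finger_gap())
for g in(.064,.0): move_gripper(g); print(g,current_finger_gap(),current_force(),current_position())
sleep(.2); print(current_finger_gap(),current_force(),current_clock())
c=capture("side"); cv2.imwrite("pics/s2.png",cv2.resize(c["image"][190:330,250:430],(720,560),interpolation=3))
E
```

```text
False 0.08752193828467376
[0.38720011 0.31731566 0.00870627] [ 0.0423478   0.0469     -0.60661563] 0.08827902316845433
0.064 0.06355699998830079 [0.44488862 0.1086515  0.42519434] [0.38754285 0.31754776 0.00903987]
0.0 0.042756454143660645 [-0.49149047 -1.13802274 10.13119357] [0.38812382 0.31764706 0.0099526 ]
0.04300437479227941 [-1.29988104 -1.82267478 11.85197103] 24.9417
```

View pics/s2.png

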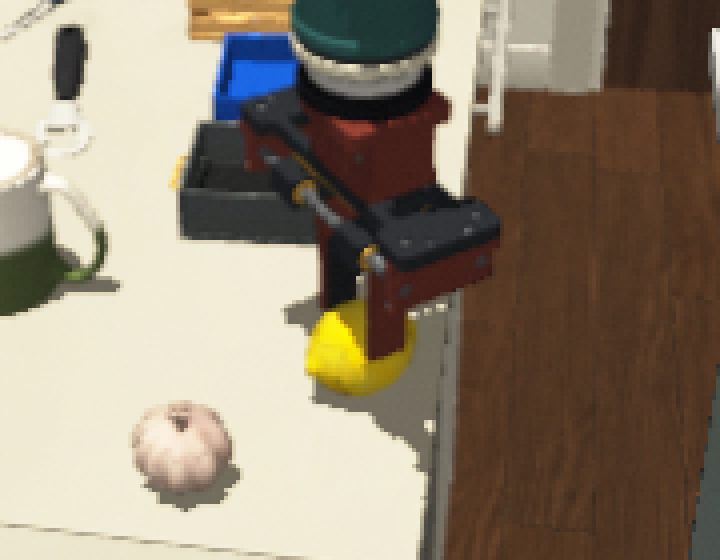

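The tool feels +12 N upward and the fingertips sit high on the lemon: the tips are higher than the nominal TCP. I'll let go and probe the worktop with the fingers shut and open.

```bash
python3 - <<'E'
from h import *
move_gripper(.088); line((.3875,.3175,.1),.25)
p=(.47,.30,.03); move_ptp(p,pick_yaw(p,129*d))
for g in(.088,.055,.0):
    move_gripper(g); r=line((.47,.30,-.025),.05,5); print(g,current_finger_gap(),r,current_position(),current_force()); line((.47,.30,.03),.2)
print(current_clock())
E
```

```text
0.088 0.08775923732741893 False [ 0.47027634  0.30012982 -0.02471162] [0.18699572 0.11788484 0.02046836]
0.055 0.05533617550244055 False [ 0.4702849   0.30014126 -0.02470434] [-0.44822446 -0.20207998  0.83184056]
0.0 0.0003218349338622484 False [ 0.47027614  0.30015278 -0.02469753] [-0.22452884  0.7601814  -0.31212941]
33.7333
```

```bash
python3 - <<'E'
from h import *
line((.47,.30,-.02),.2); r=line((.47,.30,-.06),.04,5); print(r,current_position(),current_force(),current_joint_pos(),current_clock())
c=capture("wrist"); P=cloud(c,np.ones((400,640),bool)); print("table z in wrist",np.median(P[(abs(P[:,2])<.03)][:,2]))
line((.47,.30,.0),.25)
E
```

```text
True [ 0.47078916  0.30040049 -0.0322334 ] [-1.67098882 -0.52608966  8.28380871] [4.44256739e-01 5.88106476e-01 1.80105859e+00 6.07060043e-06
 7.50616649e-01 1.33433282e+00] 34.6417
table z in wrist 0.0002207192307986992
```

Shut fingers touch the worktop at a reported z of −0.031, so the real tips sit about 31 mm above the nominal TCP. I'll apply that offset, check the gripper profile with the side depth, and redo the lemon.

```bash
cat >> h.py <<'E'
DZ=-.031
def line(p,rate=.15,c=None): return servo_line([p[0],p[1],p[2]+DZ],rate=rate,contact_N=c)   # z = true tip height
_mp=move_ptp
def move_ptp(p,q): _mp([p[0],p[1],p[2]+DZ],q)
def pick(xy,z,a,opening=.088,up=.15,lift=.15):
    h=(*xy,up); q=pick_yaw(h,a); move_gripper(opening); move_ptp(h,q)
    line((*xy,z+.025),.25); r=line((*xy,z),.06,6); print("early contact",r,current_position()[2]-DZ-z); move_gripper(0); g=current_finger_gap()
    f=current_force(); line((*xy,lift),.2)
    print("grip gap",round(g,4),"after lift",round(current_finger_gap(),4),"F",np.round(f,1),np.round(current_force(),1),"t",current_clock())
    return current_finger_gap()
E
python3 - <<'E'
from h import *
xy=(.3875,.3175); h=(*xy,.11); _mp_ok=move_gripper(.088); move_ptp(h,pick_yaw(h,129*d))
c=capture("side"); P=cloud(c,np.ones((400,640),bool)); R=P-[*xy,.11]; j=np.array([np.cos(129*d),np.sin(129*d)])
m=np.linalg.norm(R[:,:2],axis=1)<.12
for lo in range(-20,100,10):
    q=m&(R[:,2]*1000>lo)&(R[:,2]*1000<=lo+10); s=R[q][:,:2]@j
    if q.sum()>3: print(lo,q.sum(),"jaw extent",np.round([s.min(),np.median(s),s.max()],3))
for n in("lemon_centre",):
    c=capture("wrist")
    for s in silhouettes("wrist",n): print(n,s["conf"],outline(c,s["region"],.028))
if True:
    g=pick(xy,.010,129*d,up=.11)
E
```

```text
0 54 jaw extent [-0.054 -0.042  0.055]
10 74 jaw extent [-0.052  0.049  0.056]
20 68 jaw extent [-0.052 -0.042  0.055]
30 72 jaw extent [-0.052  0.002  0.058]
40 71 jaw extent [-0.053  0.047  0.058]
50 68 jaw extent [-0.057  0.053  0.059]
60 30 jaw extent [-0.058 -0.045  0.059]
70 19 jaw extent [-0.053 -0.045 -0.043]
80 123 jaw extent [-0.079  0.08   0.084]
90 279 jaw extent [-0.079  0.049  0.083]
lemon_centre 0.86 (array([0.3881, 0.3172]), np.float64(38.900000000000006), array([55.7, 74.4]), array([387.1, 316.3,  65.3,  62.7,   0.4]))
early contact False -0.00020815315840619873
grip gap 0.053 after lift 0.053 F [ 0.4 -0.4  1.1] [ 0.4 -0.2 -0.7] t 40.0167
```

The geometry matches the spec once offset (tip at 0, body at 80 mm), and the lemon is held at a 53 mm gap. I'll place it, then pick the garlic.

```bash
python3 - <<'E'
from h import *
C,w=CR
place(inbox(C,w,-.045,0),.017,w+np.pi/2,.070,up=.15)
g=pick((.480,.4085),.004,np.pi/2,up=.12,lift=.17)
c=capture("scene");cv2.imwrite("pics/p1.png",cv2.resize(c["image"][110:290,220:460],(800,600),interpolation=3))
E
```

```text
contact True at [ 0.00026683 -0.00027255 -0.0323    ] F [-0.1 -1.   0.6]
t 44.4167
early contact False -0.00025850531207120483
grip gap 0.0545 after lift 0.0546 F [-0.1  0.4  1.1] [ 0.9  1.2 -0.1] t 49.6167
```

View pics/p1.png

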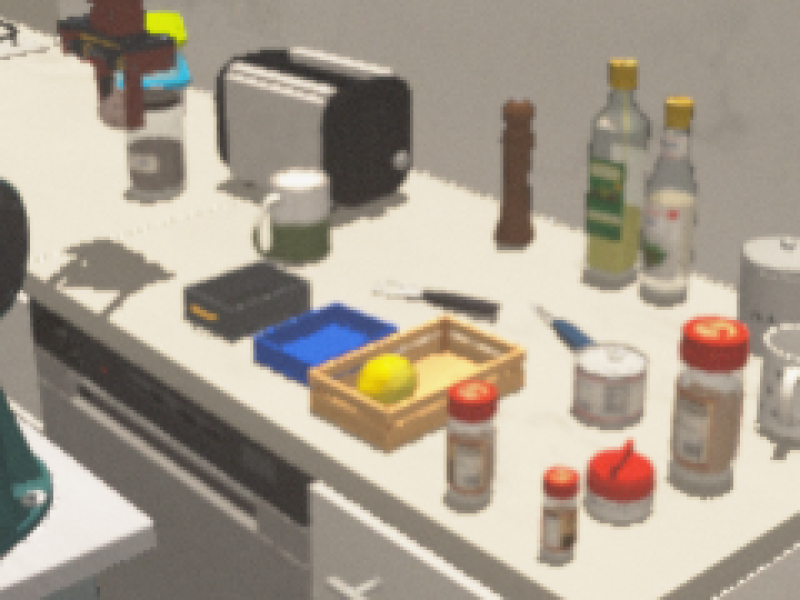

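The lemon lies in the crate (crop px 388,378) and the garlic is held. I'll place the garlic, then pick the jar.

```bash
python3 - <<'E'
from h import *
C,w=CR
place(inbox(C,w,.047,0),.011,w+np.pi/2,.070,up=.15)
g=pick((.398,-.3107),.046,0,opening=.075,up=.15,lift=.165)
c=capture("side");
for n in ("lemon_centre","garlic_centre"):
    for s in silhouettes("side",n):
        P=cloud(c,s["region"]); print(n,s["conf"],np.median(P,0),np.percentile(P,98,0))
cv2.imwrite("pics/p2.png",cv2.resize(c["image"][80:260,220:430],(700,600),interpolation=3))
E
```

```text
contact True at [ 0.00033464 -0.00040423 -0.0325    ] F [-0.4 -0.4  1.2]
t 54.4
early contact False -0.00016390447325177054
grip gap 0.0442 after lift 0.0442 F [-0.4  0.2  1.6] [-0.7 -0.  -1.1] t 58.7833
lemon_centre 0.69 [ 0.434815   -0.12824722  0.04525609] [ 0.47002924 -0.11463785  0.0603208 ]
garlic_centre 0.49 [ 0.52816387 -0.1283717   0.04153969] [ 0.55781852 -0.08459064  0.05741118]
garlic_centre 0.24 [0.62453675 0.27639222 0.06487464] [0.67343794 0.29383059 0.10066149]
```

View pics/p2.png

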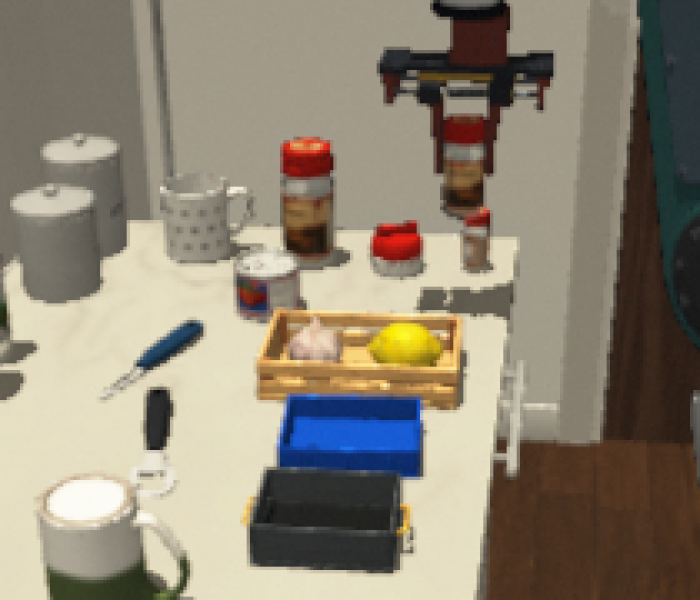

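Lemon (403,345) and garlic (315,340) lie side by side in the crate, and the jar is held upright. I'll place the jar, then pick the timer.

```bash
python3 - <<'E'
from h import *
C,w=SP
place(C,.051,w,.065,up=.17)
g=pick((.4837,-.4158),.048,112*d,opening=.04,up=.12,lift=.15)
c=capture("side")
cv2.imwrite("pics/p3.png",cv2.resize(c["image"][80:260,220:430],(700,600),interpolation=3))
E
```

```text
contact True at [ 3.00e-04  1.00e-04 -3.22e-02] F [-0.6 -0.5  3.1]
t 63.25
early contact False -0.0002485140129032462
grip gap 0.0069 after lift 0.0068 F [ 0.  -0.3 -0.2] [ 0.  0. -2.] t 68.0417
```

View pics/p3.png

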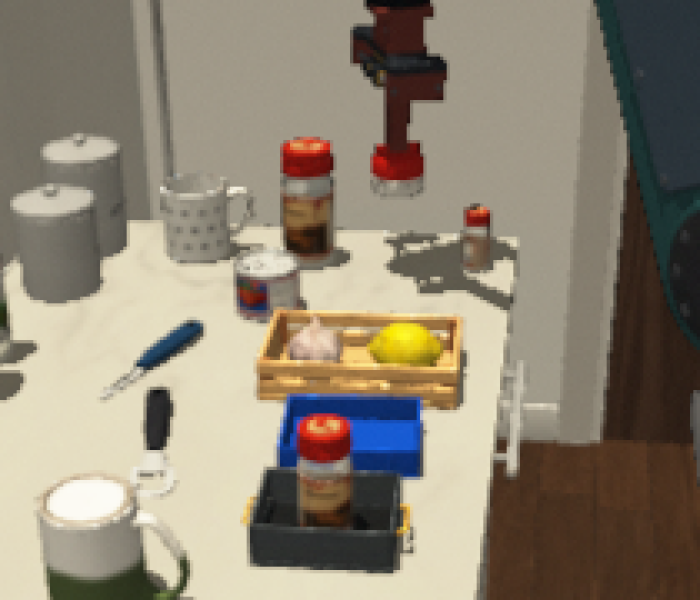

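The jar stands in the black tray and the timer is held level. I'll place the timer, back off and check.

```bash
python3 - <<'E'
from h import *
np.set_printoptions(precision=3,suppress=True)
C,w=GA
place(C,.053,w+np.pi/2,.035,up=.16)
p=(.40,.0,.35); _mp(p,pick_yaw(p,np.pi/2)); sleep(.3); print(current_clock())
a=capture("scene"); b=capture("side")
for cam,c in(("scene",a),("side",b)):
    for n in N[:4]+N[7:]:
        for s in silhouettes(cam,n)[:3]:
            P=cloud(c,s["region"])
            if len(P)>20: print(cam,n,round(s["conf"],2),"lo",np.percentile(P,2,0),"hi",np.percentile(P,98,0))
cv2.imwrite("pics/f.png",np.hstack([cv2.resize(a["image"][150:290,230:440],(400,267),interpolation=3),cv2.resize(b["image"][110:290,210:430],(400,327),interpolation=3)[:267]]))
cv2.imwrite("pics/f.png",cv2.resize(np.vstack([cv2.resize(a["image"][150:290,230:450],(600,382)),cv2.resize(b["image"][120:290,210:430],(600,464))]),(426,600)))
E
```

```text
contact True at [ 0.001 -0.    -0.032] F [-0.3  0.7  4.6]
t 72.25Traceback (most recent call last):
  File "<stdin>", line 5, in <module>
NameError: name '_mp' is not defined
```

```bash
python3 - <<'E'
from h import *
np.set_printoptions(precision=3,suppress=True)
p=(.42,.0,.35); move_ptp(p,pick_yaw(p,np.pi/2)); sleep(.3); print(current_clock(),current_force())
a=capture("scene"); b=capture("side")
for cam,c in(("scene",a),("side",b)):
    for n in N[:4]+N[7:]:
        for s in silhouettes(cam,n)[:3]:
            P=cloud(c,s["region"])
            if len(P)>20: print(cam,n,round(s["conf"],2),"lo",np.percentile(P,2,0),"hi",np.percentile(P,98,0))
cv2.imwrite("pics/f.png",cv2.resize(np.vstack([cv2.resize(a["image"][150:290,230:450],(600,382)),cv2.resize(b["image"][120:290,210:430],(600,464))]),(426,600)))
E
```

```text
73.3583 [0.296 0.371 0.162]
scene lemon_centre 0.65 lo [ 0.406 -0.175  0.022] hi [ 0.465 -0.134  0.06 ]
scene garlic_centre 0.69 lo [ 0.507 -0.171  0.013] hi [ 0.58  -0.087  0.055]
scene spice_jar_centre 0.79 lo [ 0.559 -0.46   0.002] hi [ 0.766 -0.334  0.15 ]
scene spice_jar_centre 0.72 lo [ 0.373 -0.446  0.001] hi [ 0.409 -0.393  0.078]
scene spice_jar_centre 0.68 lo [0.45  0.113 0.025] hi [0.49  0.149 0.11 ]
scene timer_centre 0.8 lo [ 0.443 -0.04   0.012] hi [0.494 0.001 0.059]
scene green_mug 0.7 lo [0.591 0.209 0.002] hi [0.669 0.271 0.099]
scene tomato_tin 0.58 lo [ 0.579 -0.327  0.007] hi [ 0.645 -0.26   0.059]
side lemon_centre 0.46 lo [ 0.404 -0.2    0.01 ] hi [ 0.476 -0.115  0.061]
side garlic_centre 0.56 lo [0.451 0.126 0.019] hi [0.492 0.168 0.111]
side garlic_centre 0.5 lo [ 0.506 -0.196  0.017] hi [ 0.558 -0.114  0.056]
side spice_jar_centre 0.78 lo [ 0.56  -0.43   0.008] hi [ 0.618 -0.39   0.148]
side spice_jar_centre 0.66 lo [0.451 0.124 0.022] hi [0.492 0.167 0.111]
side timer_centre 0.8 lo [ 0.443 -0.003  0.018] hi [0.492 0.028 0.059]
side green_mug 0.8 lo [0.569 0.224 0.001] hi [0.668 0.294 0.1  ]
side tomato_tin 0.91 lo [ 0.577 -0.327  0.002] hi [ 0.648 -0.25   0.058]
```

View pics/f.png

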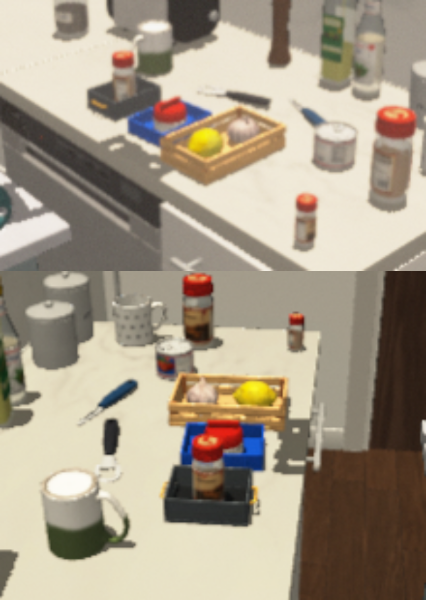

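The lemon, garlic and jar are right, but the timer's extents look slightly off (x 0.443–0.492, top at 0.059), so I'll check it up close.

```bash
python3 - <<'E'
from h import *
np.set_printoptions(precision=4,suppress=True)
O=[]
for cam in("wrist","scene","side"):
    c=capture(cam); P=cloud(c,np.ones((400,640),bool)); K=(abs(P[:,0]-.4745)<.06)&(abs(P[:,1]+.003)<.045)&(P[:,2]>.008)
    P=P[K]; T=P[P[:,2]>.055]; M=P[(P[:,2]>.034)&(P[:,2]<=.055)]
    for nm,Q in(("bar",T),("body",M)):
        if len(Q)>8:
            r=cv2.minAreaRect((Q[:,:2]*1000).astype(np.float32)); A=np.c_[Q[:,:2]-Q[:,:2].mean(0),np.ones(len(Q))]; s=np.linalg.lstsq(A,Q[:,2],rcond=None)[0]
            print(cam,nm,len(Q),np.round(np.r_[r[0],r[1],r[2]],1),"plane slopes,z",s,"zmax",Q[:,2].max())
    s=silhouettes(cam,"timer_centre")
    s=[x for x in s if np.linalg.norm(np.median(cloud(c,x["region"]),0)[:2]-[.4745,-.003])<.06]
    if s:
        x,y=map(int,s[0]["xy"]); k=60 if cam=="wrist" else 28; O.append(cv2.resize(c["image"][max(0,y-k):y+k,x-k:x+k],(266,266),interpolation=3))
cv2.imwrite("pics/t.png",np.hstack(O)); print(len(O),current_clock())
E
```

```text
wrist bar 53117 [447.3   0.9  74.6  77.   42.4] plane slopes,z [ 0.3347 -0.0192  0.4542] zmax 0.4745628729980461
wrist body 1051 [474.9  -3.9  58.8  60.6  89.8] plane slopes,z [-0.0158 -0.0085  0.0479] zmax 0.05170264335428436
scene bar 758 [455.2 -11.9  70.4  81.1  89.7] plane slopes,z [-2.5224 -3.9695  0.5126] zmax 0.6854905467845888
scene body 124 [470.2 -14.7  55.1  58.4  48.5] plane slopes,z [0.1148 0.1979 0.0443] zmax 0.054629723198606484
side bar 975 [451.1  15.7  36.6  89.   51.5] plane slopes,z [1.931  9.1437 0.506 ] zmax 0.6095566296579813
side body 142 [470.6  12.7  59.   35.5   9.2] plane slopes,z [ 0.1218 -0.2435  0.0466] zmax 0.05499855813400539
3 74.3583
```

View pics/t.png

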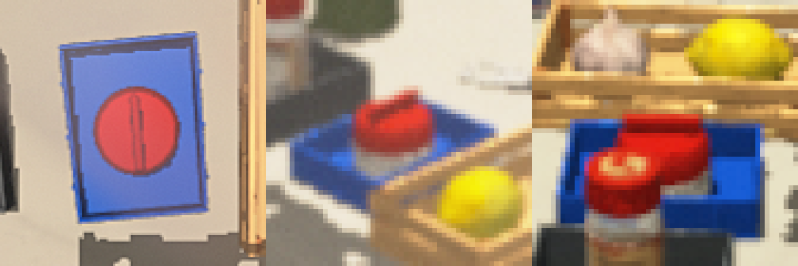

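From above, the timer is level (body-top slope under 1°) and centred in the blue tray; the odd extents came from the jar partly hiding it. Handing in.

```bash
python3 -c "
from bench import *
print(close_job(),current_clock())"
```

```text
the job is handed in; nothing more can be done
the job is handed in; nothing more can be done
```

All four things are in their trays, placed in the order asked, and the job was handed in at about 74 s of the 99 s allowed. The lemon and garlic lie side by side on the crate floor. The middle-sized jar stands in the black tray, and the timer stands in the blue tray.

**What went wrong:** The first try at the lemon slipped off, and a second grip held only its upper part, so I let go. The lemon barely moved and was not harmed. The cause was that the real fingertips sit about 31 mm above the TCP height the robot reports. I confirmed this by touching the worktop, corrected for it, and every grasp after that held.

**Last checks:**
- **Jar:** it is upright, with its top at about 0.110 m as expected.
- **Timer:** it is level and centred from above. The scene and side views gave it odd extents, which I put down to the camera angle and, in the side view, the jar in front of it; the wrist view showed no tilt.
- **Mug and tin:** they are where they were, within camera accuracy.
- **Robot:** the gripper was clear of everything before handing in.

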